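# Lock the shaker's hold-down bar with a hairpin clip

### The job

Swing the shaker's hold-down bar fully down over the dish, then pick up the red-handled hairpin clip and push it sideways over the stud, under its brass head, until it snaps past its narrow throat and sits fully home. Feel for the snap and stop there: do not ram the clip's saddle hard against the stud. Let go with the clip lying flat on the bar, and leave the things around undisturbed.

Things in the scene. Friction and masses are not known exactly. Their poses are not given: they have to be found in the camera images.
- shaker: Fixed white bench shaker: housing 130 (x) x 220 (y) x 40 mm; on top a dark steel beam along y, 36 mm wide, top 56 mm above the bench, with a clear dish (93 mm across, top at 71 mm) in its middle. Origin: centre of the underside; x runs from the front (robot side) to the back, y to the hinge end, z up. Around the stud end nothing in front of x = -33 mm is higher than 40 mm.
- bar (a joint): Angle of the steel hold-down bar: 0 = fully down, level on its stop; up to 1.0 rad = raised. Stiff hinge (about 0.1 N m), stays where left. 20 mm wide, 5 mm thick, reaches 192 mm from its hinge axis; ends in a fork 64 mm wide (x) whose prongs pass in front of and behind the stud, 34 mm apart. When down its top is 78 mm above the bench. Close it by pressing on its top.
- bar_hinge (a point): Middle of the bar's hinge axis, which runs along the shaker's x; at y = +85 mm in the shaker's frame, 75.5 mm above the bench; hinge posts up to 81 mm. The bar swings in the shaker's y-z plane and from here runs towards -y; raising lifts its far end. This point is half the bar's thickness (2.5 mm) below its top face.
- bar_press (a point): Point on the top face of the bar, 135 mm from the hinge axis (just inside the fork), a good place to press it down; moves with the bar.
- stud_nominal (a point): Middle of the stud's slot, at the height of the lowered bar's top (78 mm), shaker y = -85 mm; axes as the shaker's. Stud: smooth upright steel shank 10 mm across, brass head 22 mm across, 6 mm thick, underside 14 mm above this point. It is clamped anywhere in the slot: its axis is up to 10 mm in front of or behind this point (along x, not y). That is not reported; feel or see it.
- clip: Loose hairpin clip flat on the bench, 48 g, mouth to its own +x. Origin: underside, centre of the eye where the shank sits when home. Two springy legs of 5 mm wire, top 6 mm above the underside: mouth 19 mm wide inside between the tips at x = +20 mm, throat 4 mm wide at x = +6 mm. Once home the legs stay slightly spread and grip the shank with about 7 N each.
- eye (a point): Same point as the clip's origin. Feel of the push: the force climbs to roughly 6 to 10 N as the throat spreads over the shank, drops to or below zero as it snaps in, then rises steeply when the saddle meets the shank: stop there.
- saddle: Red stem of the clip between its legs, 5 mm wide, 6 mm high; its front end (5.7 mm behind the eye) is the hard stop that meets the shank. Pressing it with over 15 N on the shaker or stud is ramming. Same origin and axes as the clip.
- grip (a point): Centre of the clip's red handle: 30 mm (x) x 14 mm (y) x 16 mm (z); 57 mm behind the eye, 8 mm above the underside. Grasp it here from above, across y: this keeps the fingers in front of the bar. A fixed microscope, taller than 0.3 m, stands left of and behind the shaker: pass well in front of it (world x below 0.45 m) between clip and shaker.
- vial: Bystander: upright sample vial with a blue cap, 24 mm across, 50 mm high, behind the shaker. Origin: centre of its underside.
- eraser: Bystander: blue and white eraser 19x42x12 mm lying on the bench near its front edge.
- forceps: Bystander: steel forceps 13x132x9 mm lying on the bench near its front edge.
- marker: Bystander: black and white marker pen 17x135x16 mm lying at the left.
Mind the look-alikes: they are no part of the job. Leave any blue or orange look-alike of the clip alone.

How it is judged (in metres and radians):
On the way, in this order (a step that is already met when the one before it is completed fails the run):
1. the bar is fully down (value of joint bar below 0.03 rad), for 0.2 s.
2. the clip has been lifted clear of the bench (height (world z) of eye above 0.03 m), for 0.1 s.
At the end, for the whole second after the job is handed in: Bar down (within 0.03 rad). Clip snapped home and let go: its legs grip the shank (over 3 N on the shaker at rest), eye within 12.5 mm of the slot's middle along the shaker's x and 4 mm along y, underside at most 6 mm above the bar, flat within 0.15 rad, at rest (value of joint bar below 0.03 rad and x of eye in the frame of stud_nominal between -0.0125 and 0.0125 m and y of eye in the frame of stud_nominal between -0.004 and 0.004 m and z of eye in the frame of stud_nominal between -0.002 and 0.006 m and contact force between clip and shaker above 3 N and angle between clip's own z axis and vertical below 0.15 rad and linear speed of clip below 0.02 m/s); the robot touches nothing.
It fails at once if the clip is rammed: its saddle presses on the shaker or stud with more than 15 N (contact force between saddle and shaker above 15 N).
It fails at once if the vial is displaced by more than 20 mm or tipped (distance of vial from where it was at the start of the episode above 0.02 m or angle between vial's own z axis and vertical above 0.5 rad).
It fails at once if the eraser, forceps or marker is displaced by more than 20 mm (distance of any of eraser, forceps, marker from where it was at the start of the episode above 0.02 m).
It also fails if it takes over 69 s, if anything falls off the work surface, if the arm or the gripper's body presses on something with over 40 N, if the wrist force passes 120 N, or if a joint passes its speed limit or range.

### The arm

A 7-joint arm with a two-finger parallel gripper is mounted at the origin on a cart in front of the work surface, level with it; the furniture and walls round the work are solid. World frame = base frame: x ahead of the robot, y to its left, z up, the work surface at z = 0. Lengths are in m, angles in degrees, forces in N, time in s.
With the tool pointing down it reaches from about 0.4 to 0.85 m from the base axis. Payload 10.4 kg.
Tool frame: the origin (TCP) lies at the very end of the fingers, on their centre line; the grasp point (between the pads) lies 19 mm behind it; y points along the fingers, x is the direction in which the jaws open and shut, and the axes are right-handed (so a half turn about y gives the same grasp; the last joint's range is limited). The gripper opens to 85 mm and grips with 20 to 120 N. Pads are 22 mm wide; open, the fingers measure 114 mm over their backs; the gripper's body (76 mm by 85 mm) begins 54 mm behind the grasp point. The pads swing forward as they close: fully open they stand 13 mm farther back than shut.
Start: joints at [74.049, 19.034, -3.707, 83.658, 1.238, 77.344, -5.071], TCP at [0.158, -0.605, 0.231] pointing down, gripper open.
Joint ranges: [-148.97, 148.97], [-28.65, 121.19], [-84.17, 76.75], [9.2, 138.47], [-72.65, 252.65], [3.7, 117.97], [-149.18, 149.18]. Speed limits (degrees/s): [127.2, 127.2, 159.86, 159.86, 180, 180, 180].

### API

Orientations are given as [roll, pitch, yaw] about the fixed x, y, z axes, in that order (R = Rz(yaw) Ry(pitch) Rx(roll)).
In Python, from plant import * gives the robot as it stands.
- The arm moves only by the tool drive_tool, never from a script. Its arguments are lists of equal length, an entry for each row: "gripper": the finger opening in m, from 0 to 0.0854; "translation": the shift along the tool's x, y, z in m, a list of three; "delta_rot": the turn, a rotation vector about the tool's x, y, z in degrees, a list of three. A call has 1 to 8 rows; each row shifts and turns the commanded pose from where the row before left it, along the tool's axes as they then stand; what a row does not reach is not made up. A row lasts 1/12 s, in which the tool goes at most 41.7 mm and 7.16 degrees, less where a joint would pass 70% of its speed; a pose out of reach is approached as far as the arm can. A call is refused whole if a number of a shift passes 0.0417 or a number of a turn 7.16, either way. A call with a gripper value outside its range is refused whole. The fingers move at their own pace and stop on an object; the grip force is fixed at half the most. Time passes only in rows, so rows that do not move let the fingers close. It gives the time, the measured TCP pose, the force and the opening at its end, in the units of the state.
- read_state(): the state, without advancing time (a new reading comes with each control period).
- snapshot(name): name is "scene" or "top" or "wrist"; returns the picture (420x560x3 uint8, red, green, blue); there is no depth.
- camera_model(name): a dict with "K" (3x3 intrinsics, pixels), "world_from_camera" (4x4, takes a point from camera to world coordinates). Camera axes: x right, y up, looking along -z (the intrinsics and any distortion apply to the point x, -y, -z); pixel columns grow to the right and rows downward; lengths in m; the calibration is good to about 2 mm. A picture is of the moment at which its call begins: read the wrist's pose just before it. camera_model takes no time and is no camera call; for the wrist camera it gives the pose at the moment of the call.
- job_done(): hands the job in, once; it reports no verdict.
The state is a dict: "time": time; "qpos": joint angles; "qvel": joint speeds; "joint_efforts": joint torques, N m; "tool_pos": TCP position; "orientation": TCP orientation; "ft_force": force on the tool from outside, world axes, zero at the start; "ft_torque": the same for the moment, N m; "width": opening from 0.0 (shut) to 1.0 (fully open).
Only numpy, scipy, OpenCV 4.12 (cv2) and the standard library are available. Lean on these libraries where they do the work, as an engineer would, in place of code of your own. Each camera call takes 0.05 s, during which the arm holds its last target.

## Working session

There is one attempt and no reset: what is moved stays moved. The work goes in short steps, Python scripts to look and compute and a tool call to move; the robot and the scene stay as the last step left them, time stands still between calls to the robot, and variables do not carry over. Pictures are saved under pics/ and viewed, and the job is handed in when it is done.

Besides the shell and the picture viewer there is one more tool, called after ">>>" as name(argument=value, ...) on one line, values as JSON. drive_tool: Moves the arm, as the interface text tells. Its arguments: {"type":"object","properties":{"gripper":{"type":"array","items":{"type":"number"}},"translation":{"type":"array","items":{"type":"array","items":{"type":"number"}}},"delta_rot":{"type":"array","items":{"type":"array","items":{"type":"number"}}}},"required":["gripper","translation","delta_rot"]}

```bash
mkdir -p pics; ls; python3 - <<'E'
from plant import *
import cv2
s=read_state(); print(s)
for n in ("scene","top","wrist"):
    im=snapshot(n); cv2.imwrite(f"pics/{n}0.png",im[:,:,::-1]); print(n,camera_model(n))
E
```

```text
pics
{'time': 0.0, 'qpos': array([74.04801666, 19.07200558, -3.70748125, 83.70687877,  1.23657559,
       77.34242972, -5.07147729]), 'qvel': array([ 0.01515226, -0.01870328, -0.00053727, -0.03006613, -0.01853732,
        0.06342818, -0.14985236]), 'joint_efforts': array([-1.09699795e-03, -6.25468469e+01,  4.85753396e-02, -3.91608524e+01,
        1.62134576e-02,  9.98461997e-03, -6.15530965e-06]), 'tool_pos': array([ 0.15805519, -0.60429347,  0.23050832]), 'orientation': array([-9.00026572e+01,  8.14670761e-02, -7.53422808e+01]), 'ft_force': array([-0.57891139,  0.34395809, -0.02581069]), 'ft_torque': array([-0.01917707,  0.01403149,  0.00978776]), 'width': 0.9959242285633987}
scene {'K': array([[506.80929653,   0.        , 271.59182755],
       [  0.        , 506.80929653, 205.10757357],
       [  0.        ,   0.        ,   1.        ]]), 'world_from_camera': array([[ 0.45205498,  0.64483461, -0.61630724, -0.48520214],
       [-0.89198694,  0.32496402, -0.31425737, -0.40713877],
       [-0.00236635,  0.69179962,  0.72208565,  1.33028797],
       [ 0.        ,  0.        ,  0.      
[... 281 characters left out ...]
94594, -0.00980918, -0.00345053,  0.13251166],
       [-0.00539653,  0.20589851,  0.97855847,  1.34582045],
       [ 0.        ,  0.        ,  0.        ,  1.        ]])}
wrist {'K': array([[315.23451781,   0.        , 287.66625517],
       [  0.        , 315.23451781, 209.77674076],
       [  0.        ,   0.        ,   1.        ]]), 'world_from_camera': array([[ 2.52849697e-01,  9.18750449e-01,  3.03256730e-01,
         2.36046489e-01],
       [-9.67505535e-01,  2.40193635e-01,  7.89940311e-02,
        -5.82801753e-01],
       [-2.64534743e-04, -3.13376181e-01,  9.49629032e-01,
         3.73811383e-01],
       [ 0.00000000e+00,  0.00000000e+00,  0.00000000e+00,
         1.00000000e+00]])}
```

View pics/scene0.png

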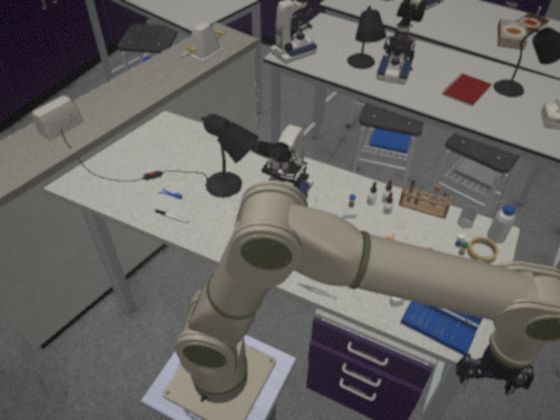

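View pics/top0.png

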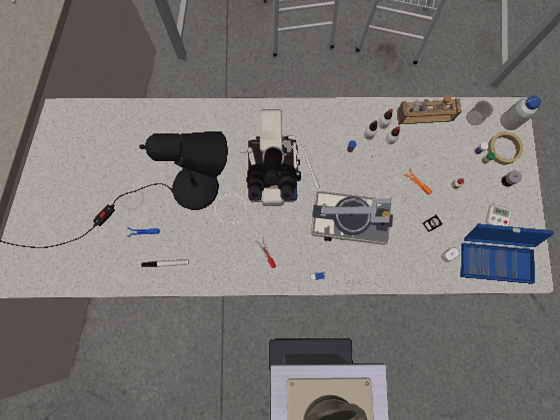

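View pics/wrist0.png

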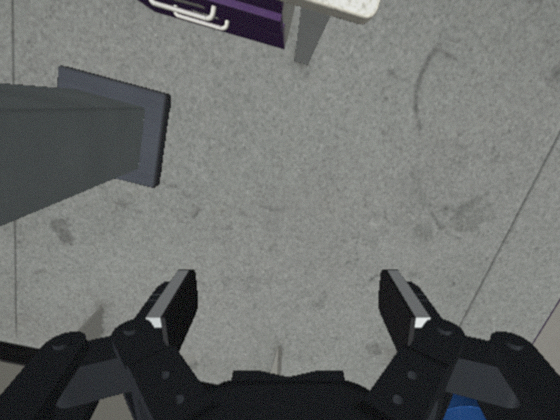

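```bash
cat > h.py <<'E'
from plant import *
import numpy as np, cv2
def ray(name,px,z,cm=None):
    cm=cm or camera_model(name); K=cm["K"];T=cm["world_from_camera"]
    d=np.array([(px[0]-K[0,2])/K[0,0],-(px[1]-K[1,2])/K[1,1],-1.0])
    w=T[:3,:3]@d; o=T[:3,3]
    return o+w*(z-o[2])/w[2]
def proj(name,P,cm=None):
    cm=cm or camera_model(name); K=cm["K"];T=cm["world_from_camera"]
    p=T[:3,:3].T@(np.array(P)-T[:3,3]); return np.array([K[0,2]+K[0,0]*p[0]/-p[2],K[1,2]-K[1,1]*p[1]/-p[2]])
def crop(im,x0,y0,w,h,s,fn):
    cv2.imwrite(fn,cv2.resize(im[y0:y0+h,x0:x0+w,::-1],None,fx=s,fy=s,interpolation=cv2.INTER_CUBIC))
E
python3 - <<'E'
from h import *
im=cv2.imread("pics/top0.png")[:,:,::-1]
crop(im,300,175,110,80,7,"pics/c1.png")
crop(im,240,230,140,65,5,"pics/c2.png")
E
```

```text
(no output)
```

View pics/c1.png

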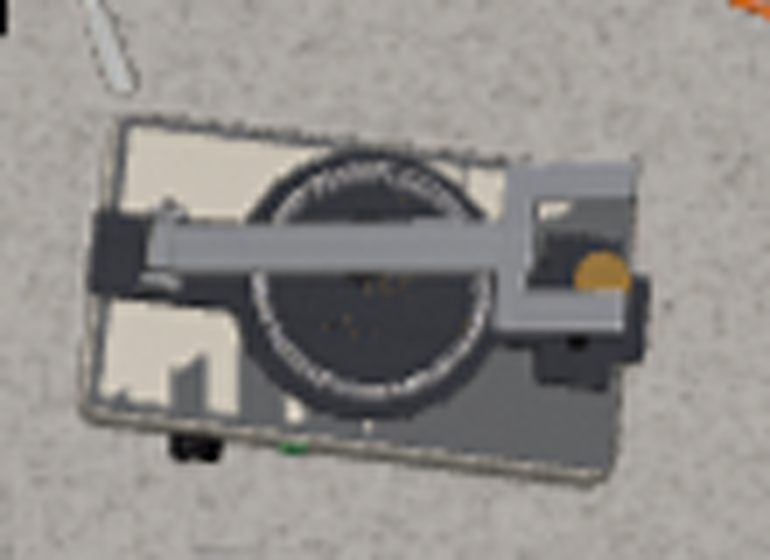

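View pics/c2.png

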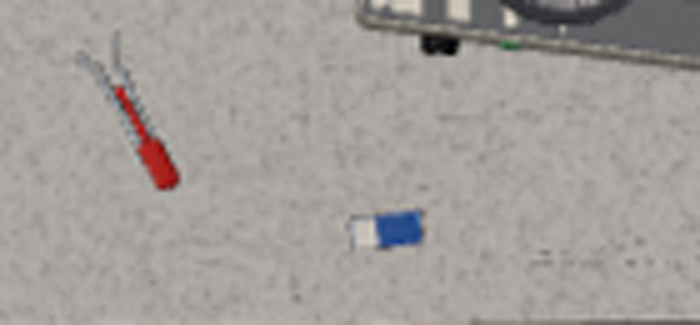

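```bash
python3 - <<'E'
from h import *
P=lambda x,y:(300+x/7,175+y/7)
for n,p,z in [("TL",P(125,120),.04),("TR",P(503,160),.04),("FLtop",P(95,408),.04),("FRtop",P(612,470),.04),("FL0",P(82,420),.0),("FR0",P(600,488),.0),
 ("dish",P(368,283),.071),("beamL1",P(95,215),.056),("beamL2",P(92,290),.056),("studhead",P(603,272),.098),
 ("hinge",P(160,245),.08),("redhandle",(240+160/5,230+163/5),.016),("redstemfront",(240+118/5,230+90/5),.006),("tipA",(240+80/5,230+55/5),.006),("tipB",(240+116/5,230+35/5),.006)]:
    print(n,ray("top",p,z).round(4))
E
```

```text
TL [0.6304 0.0174 0.04  ]
TR [ 0.6118 -0.1379  0.04  ]
FLtop [0.5101 0.0328 0.04  ]
FRtop [ 0.4828 -0.1754  0.04  ]
FL0 [0.5113 0.0353 0.    ]
FR0 [ 0.4807 -0.1794  0.    ]
dish [ 0.5547 -0.0751  0.071 ]
beamL1 [0.5868 0.032  0.056 ]
beamL2 [0.5558 0.034  0.056 ]
studhead [ 0.5529 -0.1627  0.098 ]
hinge [0.5692 0.0084 0.08  ]
redhandle [0.4303 0.1519 0.016 ]
redstemfront [0.4737 0.1761 0.006 ]
tipA [0.4944 0.1982 0.006 ]
tipB [0.5059 0.1772 0.006 ]
```

>>> drive_tool(gripper=[0,0,0,0,0,0,0,0], translation=[[-0.012,-0.008,0.014],[-0.025,-0.008,0.0287],[-0.025,-0.006,0.0287],[-0.025,-0.004,0.0287],[-0.025,-0.002,0.0287],[-0.025,0,0.0287],[-0.025,0,0.0287],[-0.025,0,0.0287]], delta_rot=[[0,0,0],[0,0,0],[0,0,0],[0,0,0],[0,0,0],[0,0,0],[0,0,0],[0,0,0]])

```text
time: 0.82
tool_pos: [0.3193, -0.3676, 0.2593]
orientation: [-90.0, -0.0, -75.3]
ft_force: [1.1, 0.8, 0.1]
width: -0.004
```

>>> drive_tool(gripper=[0,0,0,0,0,0,0,0], translation=[[-0.025,0,0.0287],[-0.025,0,0.0287],[-0.025,0,0.0287],[-0.025,0,0.0287],[-0.025,0,0.0287],[-0.025,0,0.0287],[-0.025,0,0.0287],[-0.025,0,0.0287]], delta_rot=[[0,0,0],[0,3,0],[0,3,0],[0,3,0],[0,3,0],[0,3,0],[0,3,0],[0,3,0]])

```text
time: 1.48
tool_pos: [0.5228, -0.1434, 0.2595]
orientation: [-90.0, -0.0, -96.5]
ft_force: [0.2, -1.0, 0.4]
width: -0.001
```

```bash
python3 - <<'E'
from h import *
cm=camera_model("wrist"); im=snapshot("wrist"); cv2.imwrite("pics/w1.png",im[:,:,::-1]);np.save("w1.npy",cm["world_from_camera"]); print(read_state()["tool_pos"])
im=snapshot("top"); cv2.imwrite("pics/t1.png",im[:,:,::-1])
E
```

```text
[ 0.52716437 -0.13715736  0.25895269]
```

View pics/w1.png

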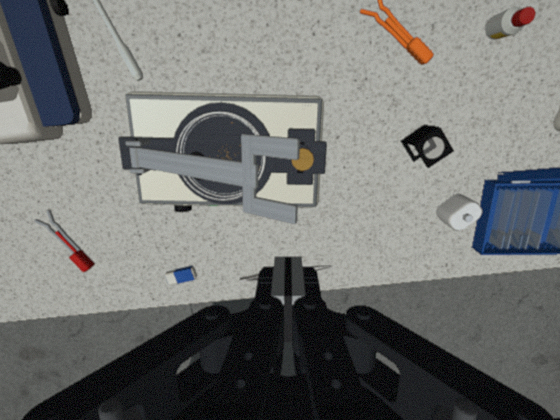

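```bash
python3 - <<'E'
from h import *
im=cv2.imread("pics/w1.png")[:,:,::-1]
crop(im,110,80,230,155,3.4,"pics/c3.png")
E
```

```text
(no output)
```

View pics/c3.png

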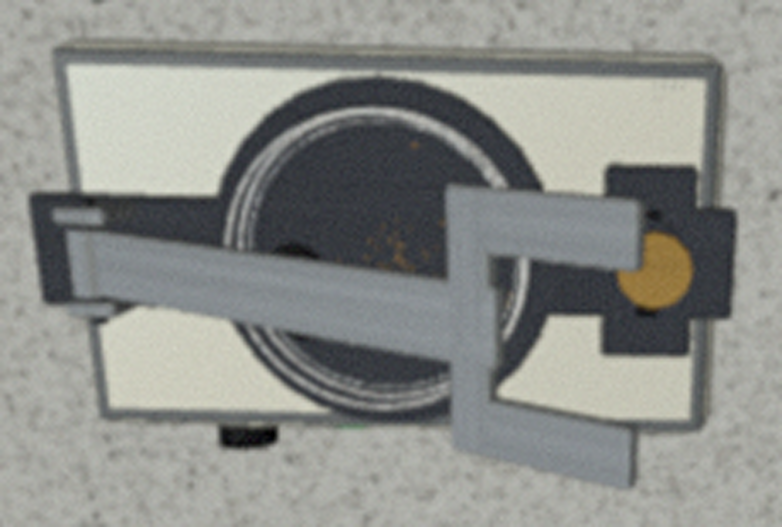

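```bash
cat > fit.py <<'E'
from h import *
from scipy.optimize import least_squares
cw={"K":camera_model("wrist")["K"],"world_from_camera":np.load("w1.npy")}
ct=camera_model("top")
W=lambda x,y:np.array([110+x/3.4,80+y/3.4]); T=lambda x,y:np.array([300+x/7,175+y/7])
def wp(p,q):
    c,s=np.cos(p[2]),np.sin(p[2]); return np.array([p[0]+c*q[0]-s*q[1],p[1]+s*q[0]+c*q[1],q[2]])
def bar(a,x,r): return (x,.085-r*np.cos(a)+.0025*-np.sin(a)*-1*0+(-.0025*np.sin(a))*-0+0.0,.0755+r*np.sin(a)+.0025*np.cos(a)) if False else (x,.085-r*np.cos(a)+.0025*np.sin(a),.0755+r*np.sin(a)+.0025*np.cos(a))
obs=[(W(57,50),(.065,.11,.04)),(W(718,58),(.065,-.11,.04)),(W(702,428),(-.065,-.11,.04)),(W(100,415),(-.065,.11,.04))]
bo=[(W(640,200),.032),(W(640,268),.017),(W(635,430),-.017),(W(630,485),-.032)]
def res(p):
    r=[proj("w",wp(p,q),cw)-o for o,q in obs]
    r+=[proj("w",wp(p,bar(p[3],x,.192)),cw)-o for o,x in bo]
    r.append(proj("w",wp(p,(p[4],-.085,.098)),cw)-W(655,271))
    r.append(proj("t",wp(p,(p[4],-.085,.098)),ct)-T(603,272))
    return np.concatenate(r)
if __name__=="__main__":
    f=least_squares(res,[.5547,-.0751,-.13,.5,.009],loss="soft_l1"); p=f.x
    print(p.round(4),np.degrees(p[2])); print(res(p).reshape(-1,2).round(1))
    np.save("shaker.npy",p)
    for n,q in [("press",bar(p[3],0,.135)),("press0",bar(0,0,.135)),("hinge",(0,.085,.0755)),("stud_nom",(0,-.085,.078)),("stud",(p[4],-.085,.078)),("dish",(0,0,.071))]: print(n,wp(p,q).round(4))
E
python3 fit.py
```

```text
[ 0.5583 -0.0752 -0.1238  0.548   0.0044] -7.0940756792928275
[[-6.  -1.8]
 [ 3.4 -1.9]
 [ 3.1  3.5]
 [-1.9  5.6]
 [-0.1 -0.4]
 [-0.5  1.1]
 [ 0.  -1.2]
 [ 1.1  1.4]
 [-0.1 -0.1]
 [-0.9  0.3]]
press [ 0.5548 -0.1039  0.148 ]
press0 [ 0.5522 -0.1248  0.078 ]
hinge [0.5688 0.0091 0.0755]
stud_nom [ 0.5478 -0.1596  0.078 ]
stud [ 0.5522 -0.1601  0.078 ]
dish [ 0.5583 -0.0752  0.071 ]
```

>>> drive_tool(gripper=[0,0,0,0,0,0], translation=[[-0.01,0.01,0.006],[-0.01,0.02,0.006],[-0.01,0.02,0.006],[-0.01,0.02,0.006],[0,0.01,0],[0,0,0]], delta_rot=[[0,0.7,0],[0,0,0],[0,0,0],[0,0,0],[0,0,0],[0,0,0]])

```text
time: 2.08
tool_pos: [0.549, -0.108, 0.1769]
orientation: [-90.2, 0.0, -97.0]
ft_force: [-1.1, -0.7, -0.7]
width: 0.001
```

>>> drive_tool(gripper=[0,0,0,0,0,0,0,0], translation=[[-0.004,0.012,0.004],[0,0.012,0],[0,0.01,0],[0.004,0.01,0],[0.004,0.01,0],[0.003,0.01,0],[0.002,0.01,0],[0,0,0]], delta_rot=[[0,0,0],[0,0,0],[0,0,0],[0,0,0],[0,0,0],[0,0,0],[0,0,0],[0,0,0]])

```text
time: 2.75
tool_pos: [0.552, -0.1185, 0.1029]
orientation: [-90.2, -0.0, -97.1]
ft_force: [-0.1, -0.7, -0.4]
width: 0.001
```

>>> drive_tool(gripper=[0,0,0,0,0,0], translation=[[0.001,0.009,0],[0.001,0.007,0],[0,0.004,0],[0,0.002,0],[0,0.001,0],[0,0,0]], delta_rot=[[0,0,0],[0,0,0],[0,0,0],[0,0,0],[0,0,0],[0,0,0]])

```text
time: 3.25
tool_pos: [0.5531, -0.1195, 0.0823]
orientation: [-90.0, -0.0, -97.0]
ft_force: [-0.9, -0.1, -0.0]
width: -0.002
```

```bash
python3 - <<'E'
from h import *
im=snapshot("wrist"); cv2.imwrite("pics/w2.png",im[:,:,::-1]); print(read_state())
E
```

```text
{'time': 3.3, 'qpos': array([ 33.38967011,  22.24734722, -30.89051801, 101.05781694,
        12.94517917,  60.22171844, -99.1269486 ]), 'qvel': array([-0.01388021, -0.22889747, -0.06571512, -0.21345346,  0.01056109,
        0.02993357, -0.11246721]), 'joint_efforts': array([ 1.47769740e-02, -5.63069594e+01, -6.69662207e+00, -3.37624168e+01,
        3.23262031e-02, -2.14449875e-02, -1.11352248e-02]), 'tool_pos': array([ 0.55324484, -0.11950851,  0.08248038]), 'orientation': array([-8.99824971e+01, -2.82184588e-03, -9.70329322e+01]), 'ft_force': array([-0.80756805,  0.31633833, -0.21509978]), 'ft_torque': array([-0.03552842, -0.01051697, -0.00896939]), 'width': -9.167956242933273e-06}
```

View pics/w2.png

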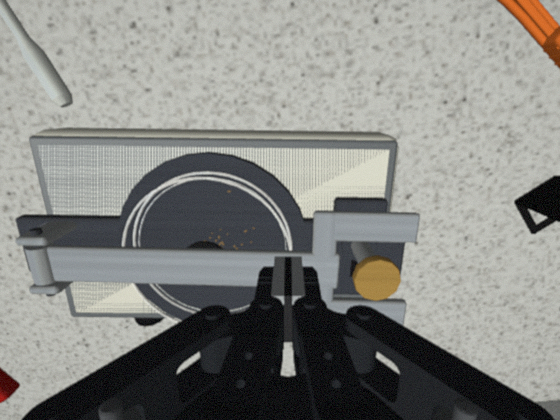

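>>> drive_tool(gripper=[0,0,0,0,0], translation=[[0,0.002,0],[0,0.0015,0],[0,0.001,0],[0,0.0005,0],[0,0,0]], delta_rot=[[0,0,0],[0,0,0],[0,0,0],[0,0,0],[0,0,0]])

```text
time: 3.72
tool_pos: [0.5533, -0.1196, 0.078]
orientation: [-90.0, -0.0, -97.0]
ft_force: [-3.2, -0.0, 7.1]
width: -0.002
```

>>> drive_tool(gripper=[0,0,0,0], translation=[[0,0.0005,0],[0,0,0],[0,0,0],[0,0,0]], delta_rot=[[0,0,0],[0,0,0],[0,0,0],[0,0,0]])

```text
time: 4.05
tool_pos: [0.5533, -0.1196, 0.0779]
orientation: [-90.0, -0.0, -97.0]
ft_force: [-5.1, 0.4, 11.7]
width: -0.001
```

>>> drive_tool(gripper=[0,0,0,0,0,0,0], translation=[[0,-0.005,0],[0,-0.015,0],[0,-0.03,-0.01],[0,-0.035,-0.01],[0,-0.025,-0.01],[0,-0.01,0],[0,0,0]], delta_rot=[[0,0,0],[0,0,0],[0,0,0],[0,0,0],[0,0,0],[0,0,0],[0,0,0]])

```text
time: 4.63
tool_pos: [0.5245, -0.1163, 0.1996]
orientation: [-89.7, -0.1, -97.1]
ft_force: [0.2, -0.1, 0.5]
width: 0.001
```

```bash
python3 - <<'E'
from h import *
cm=camera_model("wrist"); im=snapshot("wrist"); cv2.imwrite("pics/w3.png",im[:,:,::-1]);np.save("w3.npy",cm["world_from_camera"]); print(read_state()["tool_pos"])
crop(im,100,130,230,155,3.4,"pics/c4.png")
im=snapshot("top"); cv2.imwrite("pics/t3.png",im[:,:,::-1]);crop(im,300,175,110,80,7,"pics/c5.png")
E
```

```text
[ 0.52388775 -0.11622926  0.19754274]
```

View pics/w3.png

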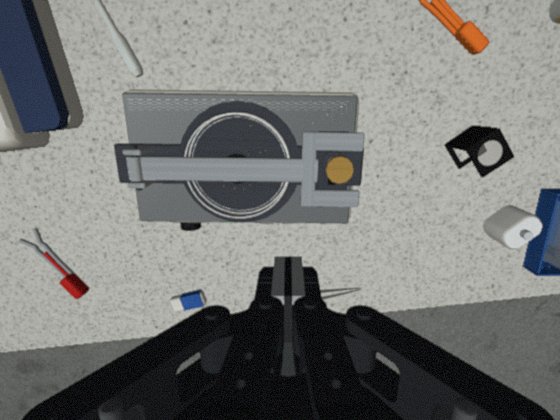

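View pics/c5.png

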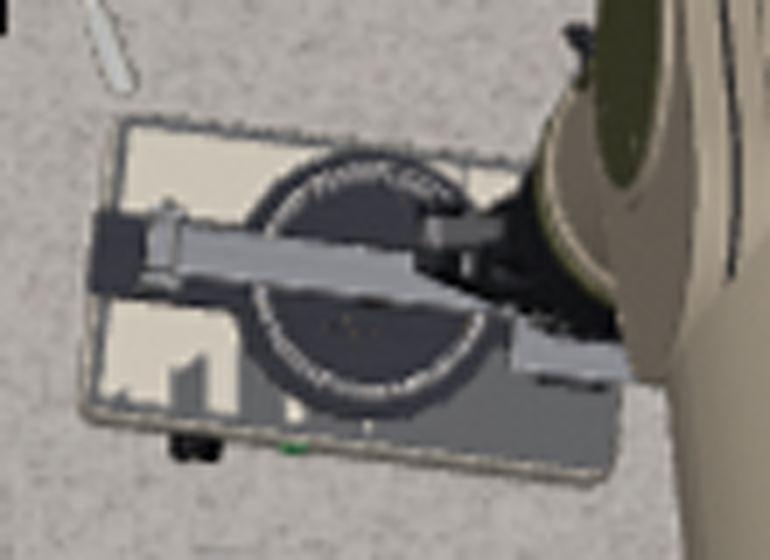

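View pics/c4.png

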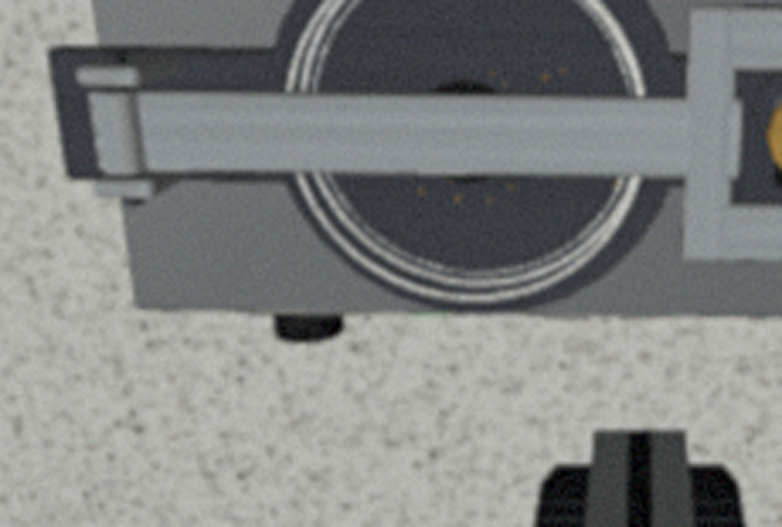

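```bash
python3 - <<'E'
from h import *
im=cv2.imread("pics/w3.png")[:,:,::-1]
crop(im,10,220,100,80,8,"pics/c6.png")
E
```

```text
(no output)
```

View pics/c6.png

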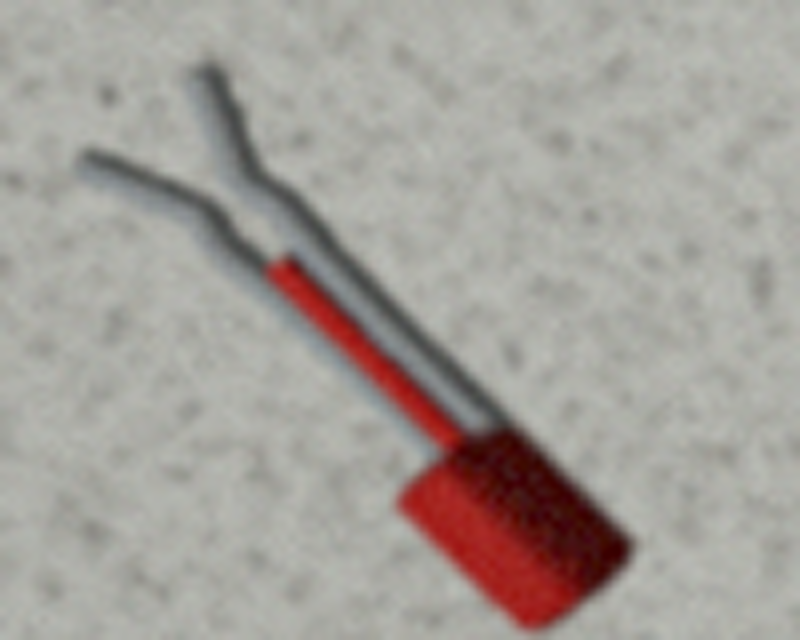

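```bash
python3 - <<'E'
from h import *
im=cv2.imread("pics/w3.png")[:,:,::-1]
crop(im,285,115,100,100,6,"pics/c7.png")
cw={"K":camera_model("wrist")["K"],"world_from_camera":np.load("w3.npy")}
h=ray("w",(71.9,287.3),.016,cw);s=ray("w",(45.25,253.1),.006,cw)
print(h,s, np.linalg.norm((h-s)[:2]),np.degrees(np.arctan2(*(s-h)[1::-1])))
for p in [(80,155),(205,65)]:print(ray("w",(10+p[0]/8,220+p[1]/8),.004,cw))
E
```

```text
[0.43432218 0.1531749  0.016     ] [0.47737148 0.17742443 0.006     ] 0.04940933468184014 29.39241398353013
[0.49719556 0.20203865 0.004     ]
[0.50844548 0.17886153 0.004     ]
```

View pics/c7.png

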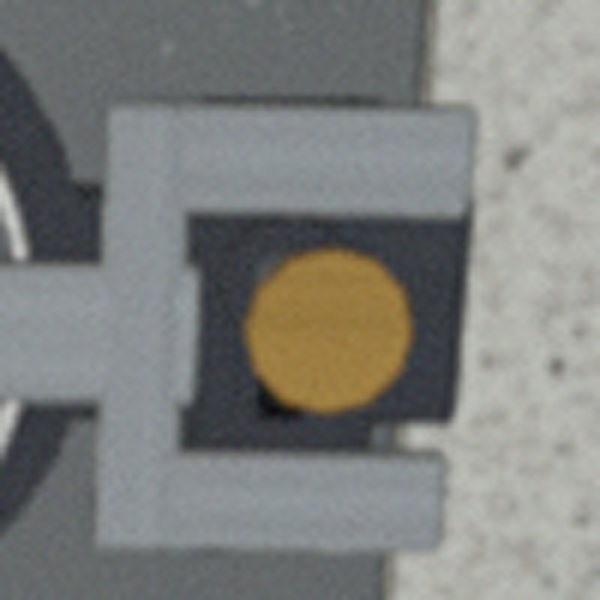

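```bash
python3 - <<'E'
from h import *
from fit import wp,bar
from scipy.optimize import least_squares
cw={"K":camera_model("wrist")["K"],"world_from_camera":np.load("w3.npy")}
W=lambda x,y:np.array([285+x/6,115+y/6]); H=lambda x,y:np.array([100+x/3.4,130+y/3.4])
ob=[(W(475,108),(.032,.192)),(W(463,215),(.017,.192)),(W(443,455),(-.017,.192)),(W(440,545),(-.032,.192))]
def res(p):
    r=[proj("w",wp(p,bar(0,x,q)),cw)-o for o,(x,q) in ob]
    r.append(proj("w",wp(p,(0,.085,.078)),cw)-H(116,133))
    r.append(proj("w",wp(p,(p[3],-.085,.098)),cw)-W(329,331))
    return np.concatenate(r)
f=least_squares(res,[.5583,-.0752,-.124,.004]);p=f.x
print(p.round(4),np.degrees(p[2])); print(res(p).reshape(-1,2).round(1))
print(wp(p,(p[3],-.085,.078)),wp(p,(0,-.085,.078)))
np.save("shaker2.npy",p)
E
```

```text
[ 0.5592 -0.0745 -0.1327  0.0044] -7.601073852076586
[[-0.1 -0.6]
 [ 0.4  0. ]
 [ 0.5 -0.4]
 [-0.4  1.1]
 [ 0.5 -0.1]
 [-0.8 -0. ]]
[ 0.55237218 -0.15931066  0.078     ] [ 0.54800376 -0.1587277   0.078     ]
```

```bash
python3 - <<'E'
from h import *
for px in [(272,205),(258,200),(288,200)]:
  for z in (.05,.2,.3): print(px,z,ray("top",px,z).round(3))
print(read_state()["tool_pos"],read_state()["orientation"])
# blob in top image of red
im=cv2.imread("pics/t3.png")[:,:,::-1].astype(int)
crop(im.astype(np.uint8),240,225,60,50,12,"pics/c8.png")
E
```

```text
(272, 205) 0.05 [0.591 0.15  0.05 ]
(272, 205) 0.2 [0.559 0.148 0.2  ]
(272, 205) 0.3 [0.537 0.147 0.3  ]
(258, 200) 0.05 [0.606 0.19  0.05 ]
(258, 200) 0.2 [0.572 0.184 0.2  ]
(258, 200) 0.3 [0.549 0.179 0.3  ]
(288, 200) 0.05 [0.606 0.104 0.05 ]
(288, 200) 0.2 [0.571 0.108 0.2  ]
(288, 200) 0.3 [0.548 0.11  0.3  ]
[ 0.52330919 -0.11612511  0.19615611] [-9.00080431e+01 -1.70289600e-02 -9.70540640e+01]
```

View pics/c8.png

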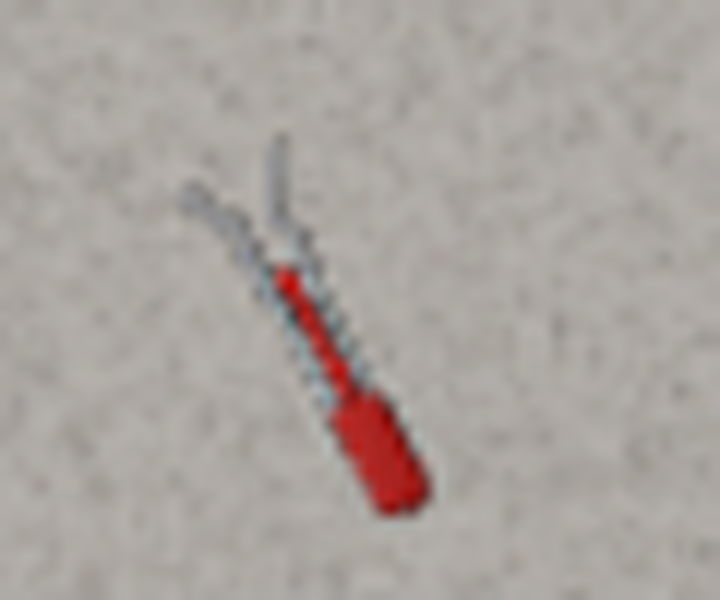

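>>> drive_tool(gripper=[0.04,0.04,0.04,0.04,0.04,0.04,0.04,0.04], translation=[[-0.01,0,-0.015],[-0.018,0,-0.024],[-0.018,0,-0.024],[-0.018,0,-0.024],[-0.018,0,-0.024],[-0.018,0,-0.024],[0,0,0],[0,0,0]], delta_rot=[[0,0,0],[0,0,0],[0,0,0],[0,0,0],[0,0,0],[0,-5,0],[0,-6,0],[0,-6,0]])

```text
time: 5.4
tool_pos: [0.4003, 0.0006, 0.1955]
orientation: [-90.1, -0.0, -79.7]
ft_force: [-0.5, -0.0, 1.2]
width: 0.47
```

>>> drive_tool(gripper=[0.04,0.04,0.04,0.04,0.04,0.04,0.04,0.04], translation=[[0,0,0],[0,0,0],[0,0,0],[-0.022,0.01,0.008],[-0.03,0.01,0.013],[-0.03,0.012,0.013],[-0.03,0.012,0.013],[0,0,0]], delta_rot=[[0,-6,0],[0,-6,0],[0,-6,0],[0,0,0],[0,0,0],[0,0,0],[0,0,0],[0,0,0]])

```text
time: 6.07
tool_pos: [0.3881, 0.1261, 0.15]
orientation: [-90.2, 0.2, -61.7]
ft_force: [-0.9, -0.5, 0.0]
width: 0.469
```

```bash
python3 - <<'E'
from h import *
cm=camera_model("wrist"); im=snapshot("wrist"); cv2.imwrite("pics/w4.png",im[:,:,::-1]);np.save("w4.npy",cm["world_from_camera"]); s=read_state();print(s["tool_pos"],s["orientation"],s["qpos"],s["time"])
E
```

```text
[0.38881435 0.12337227 0.15060878] [-90.1795868    0.16027524 -61.73949503] [ 25.04417585  -3.18296797 -46.69644077 118.01479525  -2.72167924
  64.39181544 -82.16208297] 6.1167
```

View pics/w4.png

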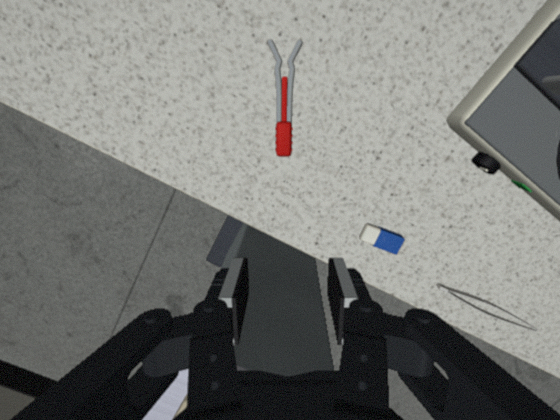

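```bash
python3 - <<'E'
from h import *
im=cv2.imread("pics/w4.png")[:,:,::-1]
crop(im,240,30,90,140,4.2,"pics/c9.png")
cm={"K":camera_model("wrist")["K"],"world_from_camera":np.load("w4.npy")}
red=((im[:,:,0].astype(int)-im[:,:,1])>70).astype(np.uint8); n,l,st,ce=cv2.connectedComponentsWithStats(red)
for i in range(1,n):
    if st[i,4]>20: print(st[i],ce[i])
ys,xs=np.nonzero(red[60:165,260:310]);ys+=60;xs+=260
for y in range(76,160,3): print(y,xs[ys==y].min() if (ys==y).any() else None,xs[ys==y].max() if (ys==y).any() else None)
np.set_printoptions(precision=4)
E
```

```text
[276  77  16  79 715] [283.45174825 126.10769231]
76 None None
79 282 286
82 282 286
85 282 286
88 282 286
91 282 286
94 282 286
97 282 286
100 282 286
103 282 286
106 282 286
109 282 286
112 282 286
115 282 286
118 282 286
121 282 286
124 277 290
127 276 290
130 276 290
133 276 290
136 276 291
139 277 290
142 276 290
145 277 290
148 276 290
151 276 290
154 277 289
157 None None
```

View pics/c9.png

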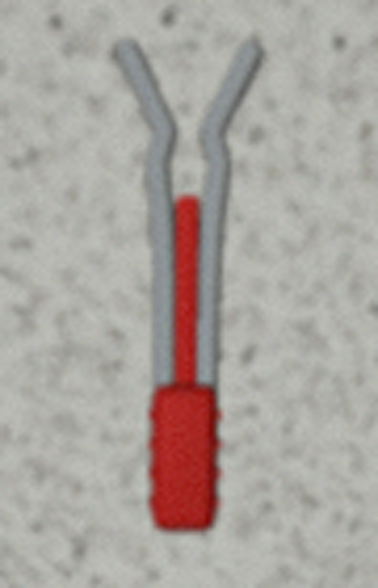

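```bash
python3 - <<'E'
from h import *
np.set_printoptions(precision=4,suppress=True)
cm={"K":camera_model("wrist")["K"],"world_from_camera":np.load("w4.npy")}
r=ray("w",(283.6,156),.016,cm); s=ray("w",(284.4,77),.006,cm)
t=[ray("w",(240+a/4.2,30+b/4.2),.006,cm) for a,b in [(125,42),(252,42)]]
fr=ray("w",(283.8,122.5),.016,cm)
d=s-r; d[2]=0; print(r,s,fr,np.linalg.norm(d)); d/=np.linalg.norm(d); print("ang",np.degrees(np.arctan2(d[1],d[0])))
tm=(t[0]+t[1])/2; print(tm, np.degrees(np.arctan2(*(tm-r)[1::-1])), np.linalg.norm(t[0]-t[1]))
print("grip",r+.015*d, s-.0513*d, "eye",s+.0057*d)
E
```

```text
[0.4201 0.1489 0.016 ] [0.4774 0.179  0.006 ] [0.4451 0.1621 0.016 ] 0.0647388389135406
ang 27.62600663538676
[0.5021 0.1917 0.006 ] 27.53767830692934 0.024590717223201875
grip [0.4334 0.1559 0.016 ] [0.432  0.1552 0.006 ] eye [0.4825 0.1816 0.006 ]
```

>>> drive_tool(gripper=[0.04,0.04,0.04,0.04,0.04,0.04,0.04], translation=[[-0.002,0.01,0.013],[-0.002,0.02,0.014],[-0.002,0.025,0.014],[0,0.025,0.012],[0,0.015,0],[0,0,0],[0,0,0]], delta_rot=[[0,0.6,0],[0,0,0],[0,0,0],[0,0,0],[0,0,0],[0,0,0],[0,0,0]])

```text
time: 6.7
tool_pos: [0.4338, 0.15, 0.0567]
orientation: [-90.2, 0.1, -62.7]
ft_force: [-0.3, 0.4, 0.5]
width: 0.471
```

```bash
python3 - <<'E'
from h import *
s=read_state();print(s["tool_pos"],s["orientation"])
y=np.radians(s["orientation"][2]);d=np.array([.4327,.1553])-s["tool_pos"][:2];print("x",d@[np.cos(y),np.sin(y)],"z",d@[-np.sin(y),np.cos(y)])
im=snapshot("wrist"); cv2.imwrite("pics/w5.png",im[:,:,::-1]); s=read_state();print(s["tool_pos"],s["time"])
E
```

```text
[0.43383178 0.15001473 0.05669817] [-90.18076531   0.09451835 -62.65238088]
x -0.005214493952533028 z 0.0014226976810569336
[0.4346262  0.15016807 0.05777929] 6.75
```

View pics/w5.png

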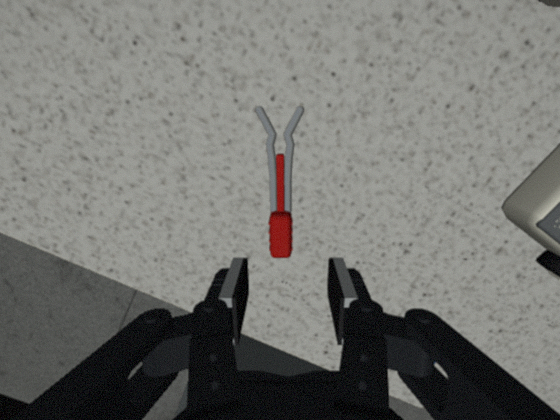

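>>> drive_tool(gripper=[0.04,0.04,0.04,0.04,0.04,0.04,0.04], translation=[[-0.003,0.01,0.001],[-0.002,0.015,0],[0,0.015,0],[0,0.007,0],[0,0.003,0],[0,0,0],[0,0,0]], delta_rot=[[0,0,0],[0,0,0],[0,0,0],[0,0,0],[0,0,0],[0,0,0],[0,0,0]])

```text
time: 7.33
tool_pos: [0.4339, 0.1556, 0.0084]
orientation: [-90.0, -0.0, -62.6]
ft_force: [1.0, -0.1, 0.5]
width: 0.462
```

```bash
python3 - <<'E'
from h import *
s=read_state();print(s["tool_pos"],s["orientation"],s["ft_force"])
y=np.radians(s["orientation"][2]);d=np.array([.4327,.1553])-s["tool_pos"][:2];print("x",d@[np.cos(y),np.sin(y)],"z",d@[-np.sin(y),np.cos(y)])
im=snapshot("wrist"); cv2.imwrite("pics/w6.png",im[:,:,::-1])
E
```

```text
[0.43387189 0.15563132 0.00839901] [-8.99522746e+01 -2.26877202e-02 -6.26450095e+01] [ 0.96928626 -0.09988181  0.5287284 ]
x -0.0002442139849524115 z -0.0011930840531122117
```

View pics/w6.png

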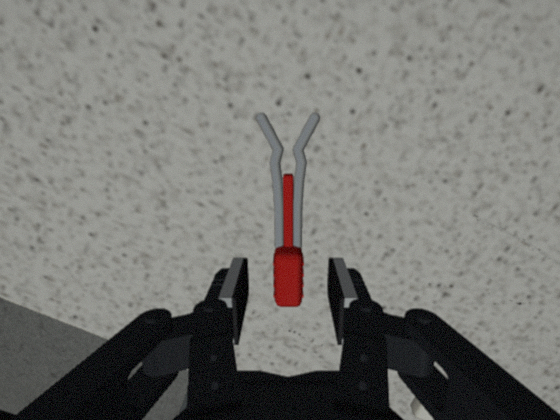

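>>> drive_tool(gripper=[0.04,0.04,0.04,0.04,0,0,0,0], translation=[[0,0.003,0],[0,0.002,-0.001],[0,0,0],[0,0,0],[0,0,0],[0,0,0],[0,0,0],[0,0,0]], delta_rot=[[0,0,0],[0,0,0],[0,0,0],[0,0,0],[0,0,0],[0,0,0],[0,0,0],[0,0,0]])

```text
time: 8.05
tool_pos: [0.4327, 0.1551, 0.0031]
orientation: [-90.0, -0.0, -62.6]
ft_force: [-1.8, -1.3, 6.0]
width: 0.144
```

>>> drive_tool(gripper=[0,0,0,0], translation=[[0,0,0],[0,0,0],[0,0,0],[0,0,0]], delta_rot=[[0,0,0],[0,0,0],[0,0,0],[0,0,0]])

```text
time: 8.38
tool_pos: [0.4327, 0.1551, 0.0031]
orientation: [-90.0, -0.0, -62.6]
ft_force: [-1.7, -0.8, 5.3]
width: 0.142
```

>>> drive_tool(gripper=[0,0,0,0,0,0,0,0], translation=[[0,-0.01,0],[0,-0.02,0],[0,-0.03,0],[0,-0.03,0],[0.01,-0.025,-0.007],[0.02,-0.015,-0.013],[0.025,-0.005,-0.017],[0.025,0,-0.017]], delta_rot=[[0,0,0],[0,0,0],[0,0,0],[0,0,0],[0,0,0],[0,0,0],[0,0,0],[0,0,0]])

```text
time: 9.05
tool_pos: [0.422, 0.0589, 0.14]
orientation: [-89.8, -0.1, -62.5]
ft_force: [0.2, -1.1, -0.8]
width: 0.141
```

>>> drive_tool(gripper=[0,0,0,0,0,0,0,0], translation=[[0.025,0,-0.017],[0.025,0,-0.017],[0,0,0],[0,0,0],[0,0,0],[0,0,0],[0,0,0],[0,0,0]], delta_rot=[[0,0,0],[0,5,0],[0,6,0],[0,6,0],[0,6,0],[0,6,0],[0,6,0],[0,0,0]])

```text
time: 9.72
tool_pos: [0.4141, -0.0007, 0.1382]
orientation: [-90.0, -0.0, -97.9]
ft_force: [-0.3, -0.4, -0.9]
width: 0.145
```

```bash
python3 - <<'E'
from h import *
cm=camera_model("wrist"); im=snapshot("wrist"); cv2.imwrite("pics/w7.png",im[:,:,::-1]);np.save("w7.npy",cm["world_from_camera"]); s=read_state();print(s["tool_pos"],s["orientation"],s["ft_force"],s["width"])
y=np.radians(s["orientation"][2]);d=np.array([.4215,-.1422])-s["tool_pos"][:2];print("x",d@[np.cos(y),np.sin(y)],"z",d@[-np.sin(y),np.cos(y)])
E
```

```text
[ 0.41410574 -0.00066741  0.13819681] [-8.99776905e+01 -1.54554659e-03 -9.75288890e+01] [-0.31622671  0.23491652 -1.04730864] 0.14209919821055955
x 0.13934358358740626 z 0.025874972979744587
```

View pics/w7.png

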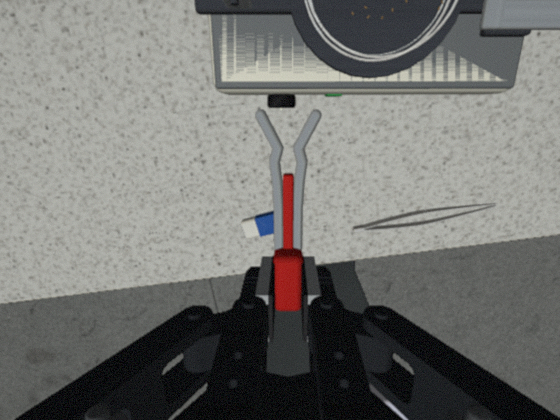

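>>> drive_tool(gripper=[0,0,0,0,0,0,0], translation=[[0.012,0,0.002],[0.025,0,0.005],[0.03,0,0.006],[0.03,0,0.006],[0.027,0,0.005],[0.015,0,0.002],[0,0,0]], delta_rot=[[0,0,0],[0,0,0],[0,0,0],[0,0,0],[0,0,0],[0,0,0],[0,0,0]])

```text
time: 10.35
tool_pos: [0.421, -0.1454, 0.1379]
orientation: [-90.0, -0.0, -97.7]
ft_force: [0.3, -0.3, -0.7]
width: 0.142
```

```bash
python3 - <<'E'
from h import *
cm=camera_model("wrist"); im=snapshot("wrist"); cv2.imwrite("pics/w8.png",im[:,:,::-1]);np.save("w8.npy",cm["world_from_camera"]); s=read_state();print(s["tool_pos"],s["orientation"],s["ft_force"],s["width"])
E
```

```text
[ 0.4211899  -0.14318967  0.13784497] [-9.00074215e+01  2.37794742e-02 -9.75933348e+01] [-0.57419195 -0.37838076 -0.33253543] 0.14520188017409968
```

View pics/w8.png

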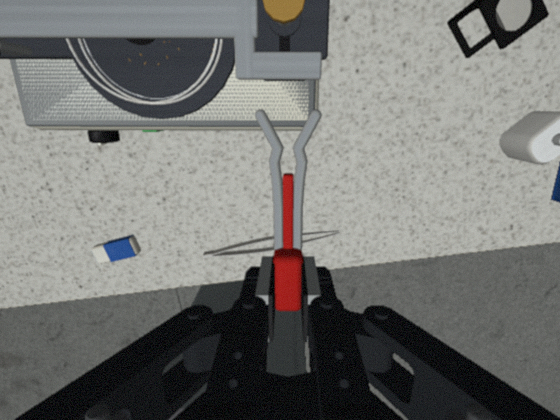

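>>> drive_tool(gripper=[0,0,0,0,0,0,0], translation=[[0,0.01,0],[0,0.016,0],[0,0.016,0],[0,0.01,0],[0,0.003,0],[0,0,0],[0,0,0]], delta_rot=[[0,0,0],[0,0,0],[0,0,0],[0,0,0],[0,0,0],[0,0,0],[0,0,0]])

```text
time: 10.98
tool_pos: [0.4218, -0.1416, 0.0832]
orientation: [-90.0, 0.0, -97.6]
ft_force: [-0.2, 0.1, -0.3]
width: 0.145
```

```bash
python3 - <<'E'
from h import *
cm=camera_model("wrist"); im=snapshot("wrist"); cv2.imwrite("pics/w9.png",im[:,:,::-1]);np.save("w9.npy",cm["world_from_camera"]); s=read_state();print(s["tool_pos"],s["orientation"],s["ft_force"],s["width"])
for P in [(.5524,-.1595,.098),(.5524,-.1595,.092),(.5524,-.1595,.078)]: print(proj("w",P,cm))
crop(im,220,0,130,200,3,"pics/c10.png")
im=snapshot("top");crop(im,300,175,110,120,5,"pics/c11.png")
E
```

```text
[ 0.42192101 -0.14189318  0.08344571] [-8.99440930e+01 -1.31079913e-02 -9.75984459e+01] [ 0.40268527  0.59373392 -0.3083664 ] 0.14192393426672317
[292.77829764 -55.82233235]
[292.5067889  -47.54709128]
[291.96975083 -31.1788544 ]
```

View pics/w9.png

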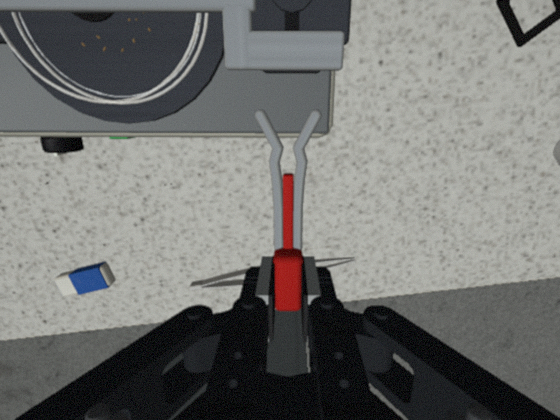

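View pics/c10.png

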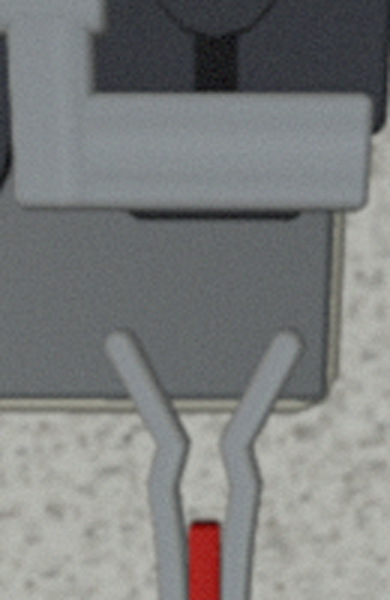

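>>> drive_tool(gripper=[0,0,0,0,0,0], translation=[[0,0,0.005],[0,0,0.01],[0,0,0.01],[0,0,0.005],[0,0,0],[0,0,0]], delta_rot=[[0,0,0],[0,0,0],[0,0,0],[0,0,0],[0,0,0],[0,0,0]])

```text
time: 11.58
tool_pos: [0.4514, -0.1458, 0.0826]
orientation: [-90.0, 0.0, -97.6]
ft_force: [-0.4, -0.0, -1.3]
width: 0.145
```

```bash
python3 - <<'E'
from h import *
cm=camera_model("wrist"); im=snapshot("wrist"); s=read_state();print(s["tool_pos"],s["orientation"],s["ft_force"],s["width"])
for P in [(.5524,-.1595,.092),(.5524,-.1595,.078)]: print(proj("w",P,cm))
crop(im,210,0,150,200,3,"pics/c12.png")
im=snapshot("scene");crop(im,280,170,160,120,5,"pics/c13.png")
E
```

```text
[ 0.45102011 -0.14589105  0.08255777] [-9.00366858e+01  1.84427315e-02 -9.76301829e+01] [ 0.61925607  0.27132189 -1.27476141] 0.13995750451634953
[291.31971603  46.44886469]
[290.95377626  52.35214942]
```

View pics/c12.png

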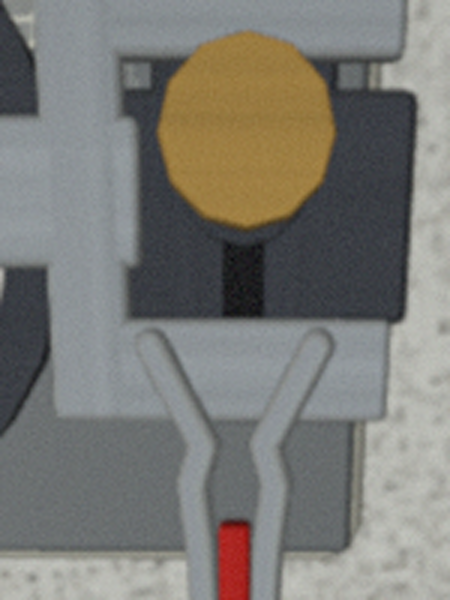

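View pics/c13.png

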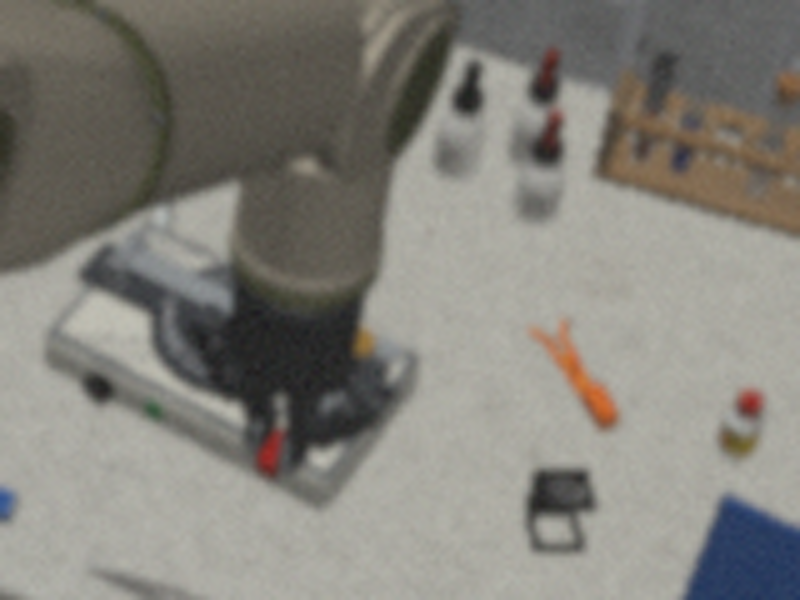

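>>> drive_tool(gripper=[0,0,0,0,0,0], translation=[[0,0,0.005],[0,0,0.008],[0,0,0.008],[0,0,0.005],[0,0,0],[0,0,0]], delta_rot=[[0,0,0],[0,0,0],[0,0,0],[0,0,0],[0,0,0],[0,0,0]])

```text
time: 12.18
tool_pos: [0.4772, -0.1493, 0.0826]
orientation: [-90.0, 0.0, -97.6]
ft_force: [0.1, -1.0, -1.1]
width: 0.146
```

```bash
cat > d.py <<'E'
from h import *
s=read_state();p=s["tool_pos"];d=np.array([.5524,-.1595])-p[:2];y=np.radians(s["orientation"][2]);z=np.array([-np.sin(y),np.cos(y)]);x=np.array([np.cos(y),np.sin(y)])
f=s["ft_force"];print("t",s["time"],"z",p[2].round(4),"left",(d@z-.057).round(4),"lat",(d@x).round(4),"push",(-f[:2]@z).round(2),"latF",(f[:2]@x).round(2),"fz",f[2].round(2),s["orientation"].round(2))
E
python3 d.py; python3 - <<'E'
from h import *
im=snapshot("wrist"); crop(im,210,0,150,200,3,"pics/c14.png")
E
```

```text
t 12.1833 z 0.0826 left 0.0189 lat 0.0001 push -0.24 latF 0.93 fz -1.07 [-9.001e+01  2.000e-02 -9.763e+01]
```

View pics/c14.png

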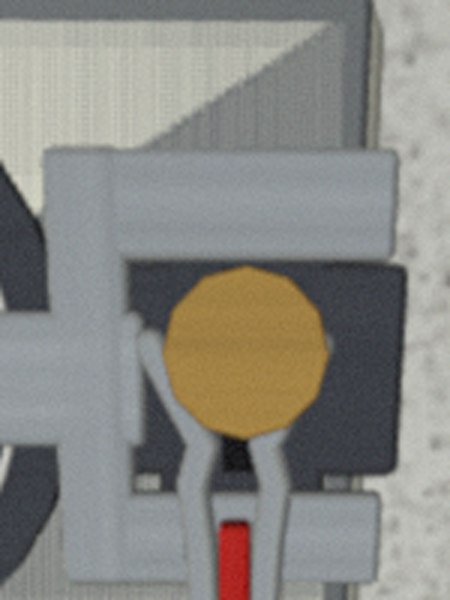

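>>> drive_tool(gripper=[0,0,0,0,0,0], translation=[[0.0013,0,0],[0,0,0.001],[0,0,0.001],[0,0,0.001],[0,0,0],[0,0,0]], delta_rot=[[0,0,0],[0,0,0],[0,0,0],[0,0,0],[0,0,0],[0,0,0]])

```text
time: 12.73
tool_pos: [0.4798, -0.1512, 0.0828]
orientation: [-90.0, -0.0, -97.6]
ft_force: [-0.3, 0.3, -0.4]
width: 0.143
```

```bash
python3 d.py
```

```text
t 12.7333 z 0.0828 left 0.0161 lat -0.0014 push 0.31 latF -0.26 fz -0.4 [-89.99  -0.   -97.64]
```

>>> drive_tool(gripper=[0,0,0,0], translation=[[0,0,0.001],[0,0,0.001],[0,0,0],[0,0,0]], delta_rot=[[0,0,0],[0,0,0],[0,0,0],[0,0,0]])

```text
time: 13.07
tool_pos: [0.4817, -0.1514, 0.0828]
orientation: [-90.0, -0.0, -97.6]
ft_force: [-1.1, 0.2, -0.9]
width: 0.145
```

```bash
python3 d.py
```

```text
t 13.0667 z 0.0828 left 0.0141 lat -0.0014 push 1.14 latF -0.04 fz -0.93 [-90.    -0.   -97.64]
```

>>> drive_tool(gripper=[0,0,0,0], translation=[[0,0,0.001],[0,0,0.001],[0,0,0],[0,0,0]], delta_rot=[[0,0,0],[0,0,0],[0,0,0],[0,0,0]])

```text
time: 13.4
tool_pos: [0.4836, -0.1517, 0.0827]
orientation: [-90.0, 0.0, -97.6]
ft_force: [-1.2, -0.2, -0.6]
width: 0.143
```

```bash
python3 d.py
```

```text
t 13.4 z 0.0827 left 0.0122 lat -0.0014 push 1.17 latF 0.31 fz -0.57 [-90.01   0.   -97.64]
```

>>> drive_tool(gripper=[0,0,0], translation=[[0,0,0.001],[0,0,0],[0,0,0]], delta_rot=[[0,0,0],[0,0,0],[0,0,0]])

```text
time: 13.65
tool_pos: [0.4843, -0.1518, 0.0826]
orientation: [-90.0, 0.0, -97.6]
ft_force: [-2.4, 0.6, -0.7]
width: 0.144
```

>>> drive_tool(gripper=[0,0,0], translation=[[0,0,0.001],[0,0,0],[0,0,0]], delta_rot=[[0,0,0],[0,0,0],[0,0,0]])

```text
time: 13.9
tool_pos: [0.4852, -0.152, 0.0825]
orientation: [-90.1, -0.0, -97.6]
ft_force: [-4.3, 0.3, -2.0]
width: 0.146
```

>>> drive_tool(gripper=[0,0,0], translation=[[0,0,0.001],[0,0,0],[0,0,0]], delta_rot=[[0,0,0],[0,0,0],[0,0,0]])

```text
time: 14.15
tool_pos: [0.486, -0.152, 0.0825]
orientation: [-90.1, 0.0, -97.6]
ft_force: [-4.6, 1.8, -1.0]
width: 0.147
```

```bash
python3 d.py
```

```text
t 14.15 z 0.0825 left 0.0098 lat -0.0014 push 4.82 latF -1.16 fz -1.0 [-90.08   0.   -97.64]
```

>>> drive_tool(gripper=[0,0,0], translation=[[0,0,0.001],[0,0,0],[0,0,0]], delta_rot=[[0,0,0],[0,0,0],[0,0,0]])

```text
time: 14.4
tool_pos: [0.4866, -0.1521, 0.0823]
orientation: [-90.1, 0.0, -97.6]
ft_force: [-6.8, 0.2, -0.7]
width: 0.143
```

>>> drive_tool(gripper=[0,0,0], translation=[[0,0,0.001],[0,0,0],[0,0,0]], delta_rot=[[0,0,0],[0,0,0],[0,0,0]])

```text
time: 14.65
tool_pos: [0.4875, -0.1523, 0.0822]
orientation: [-90.1, 0.0, -97.7]
ft_force: [-7.3, 0.1, 0.1]
width: 0.145
```

```bash
python3 d.py
```

```text
t 14.65 z 0.0822 left 0.0083 lat -0.0015 push 7.27 latF 0.84 fz 0.1 [-90.15   0.   -97.65]
```

>>> drive_tool(gripper=[0,0,0], translation=[[0,0,0.0008],[0,0,0],[0,0,0]], delta_rot=[[0,0,0],[0,0,0],[0,0,0]])

```text
time: 14.9
tool_pos: [0.4883, -0.1524, 0.0823]
orientation: [-90.1, 0.0, -97.6]
ft_force: [-5.6, 0.9, -0.2]
width: 0.141
```

>>> drive_tool(gripper=[0,0,0], translation=[[0,0,0.0008],[0,0,0],[0,0,0]], delta_rot=[[0,0,0],[0,0,0],[0,0,0]])

```text
time: 15.15
tool_pos: [0.4896, -0.1525, 0.0824]
orientation: [-90.1, 0.0, -97.6]
ft_force: [-5.2, 0.5, -2.2]
width: 0.145
```

```bash
python3 d.py
```

```text
t 15.15 z 0.0824 left 0.0062 lat -0.0014 push 5.19 latF 0.14 fz -2.18 [-90.08   0.   -97.65]
```

>>> drive_tool(gripper=[0,0,0], translation=[[0,0,0.0006],[0,0,0],[0,0,0]], delta_rot=[[0,0,0],[0,0,0],[0,0,0]])

```text
time: 15.4
tool_pos: [0.4914, -0.1528, 0.0831]
orientation: [-89.9, -0.0, -97.6]
ft_force: [-0.9, 0.9, -0.2]
width: 0.139
```

>>> drive_tool(gripper=[0,0,0], translation=[[0,0,0.0006],[0,0,0],[0,0,0]], delta_rot=[[0,0,0],[0,0,0],[0,0,0]])

```text
time: 15.65
tool_pos: [0.4928, -0.1529, 0.0835]
orientation: [-89.8, -0.0, -97.6]
ft_force: [3.6, 0.2, -1.1]
width: 0.143
```

```bash
python3 d.py
```

```text
t 15.65 z 0.0835 left 0.003 lat -0.0014 push -3.57 latF -0.65 fz -1.12 [-8.983e+01 -1.000e-02 -9.763e+01]
```

>>> drive_tool(gripper=[0,0,0], translation=[[0,0,0.0006],[0,0,0],[0,0,0]], delta_rot=[[0,0,0],[0,0,0],[0,0,0]])

```text
time: 15.9
tool_pos: [0.4928, -0.153, 0.0832]
orientation: [-89.9, -0.0, -97.6]
ft_force: [4.2, -0.5, -0.6]
width: 0.142
```

```bash
python3 d.py
```

```text
t 15.9 z 0.0832 left 0.0029 lat -0.0014 push -4.27 latF -0.1 fz -0.64 [-8.990e+01 -1.000e-02 -9.764e+01]
```

>>> drive_tool(gripper=[0,0,0], translation=[[0,0,0.0005],[0,0,0],[0,0,0]], delta_rot=[[0,0,0],[0,0,0],[0,0,0]])

```text
time: 16.15
tool_pos: [0.4928, -0.153, 0.083]
orientation: [-90.0, -0.0, -97.6]
ft_force: [4.6, -0.5, -0.3]
width: 0.143
```

```bash
python3 d.py
```

```text
t 16.15 z 0.083 left 0.0029 lat -0.0014 push -4.58 latF -0.12 fz -0.3 [-8.996e+01 -1.000e-02 -9.764e+01]
```

```bash
python3 d.py; python3 - <<'E'
from h import *
im=snapshot("wrist"); crop(im,210,50,150,200,3,"pics/c15.png")
E
python3 d.py
```

```text
t 16.15 z 0.083 left 0.0029 lat -0.0014 push -4.58 latF -0.12 fz -0.3 [-8.996e+01 -1.000e-02 -9.764e+01]
t 16.2 z 0.0829 left 0.0029 lat -0.0014 push -4.63 latF -0.28 fz -0.79 [-89.95  -0.   -97.64]
```

View pics/c15.png

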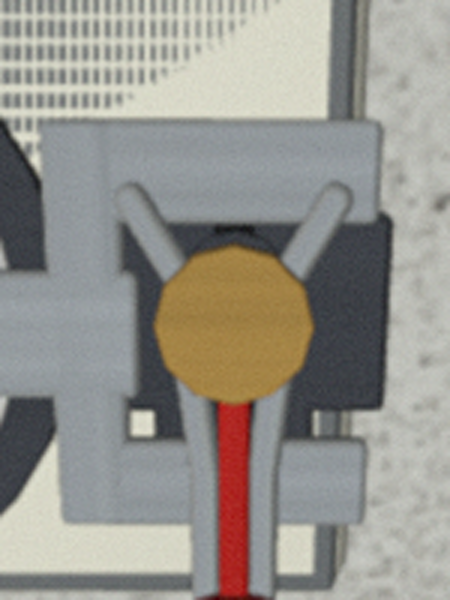

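>>> drive_tool(gripper=[0,0,0,0], translation=[[0,0,0.0005],[0,0,0],[0,0,0],[0,0,0]], delta_rot=[[0,0,0],[0,0,0],[0,0,0],[0,0,0]])

```text
time: 16.53
tool_pos: [0.4929, -0.153, 0.0828]
orientation: [-90.0, -0.0, -97.6]
ft_force: [2.8, 0.1, 0.6]
width: 0.141
```

```bash
python3 d.py
```

```text
t 16.5333 z 0.0828 left 0.0028 lat -0.0015 push -2.72 latF -0.45 fz 0.56 [-90.01  -0.   -97.64]
```

>>> drive_tool(gripper=[0,0,0,0], translation=[[0,0,0.0005],[0,0,0],[0,0,0],[0,0,0]], delta_rot=[[0,0,0],[0,0,0],[0,0,0],[0,0,0]])

```text
time: 16.87
tool_pos: [0.4934, -0.153, 0.0827]
orientation: [-90.0, -0.0, -97.6]
ft_force: [2.3, 0.0, -1.1]
width: 0.148
```

```bash
python3 d.py
```

```text
t 16.8667 z 0.0827 left 0.0024 lat -0.0015 push -2.31 latF -0.32 fz -1.1 [-90.01  -0.   -97.64]
```

>>> drive_tool(gripper=[0,0,0,0], translation=[[0,0,0.0005],[0,0,0],[0,0,0],[0,0,0]], delta_rot=[[0,0,0],[0,0,0],[0,0,0],[0,0,0]])

```text
time: 17.2
tool_pos: [0.4939, -0.1531, 0.0827]
orientation: [-90.0, -0.0, -97.6]
ft_force: [0.8, -0.3, -0.9]
width: 0.141
```

```bash
python3 d.py
```

```text
t 17.2 z 0.0827 left 0.0019 lat -0.0014 push -0.83 latF 0.14 fz -0.89 [-90.01  -0.   -97.64]
```

>>> drive_tool(gripper=[0,0,0,0], translation=[[0,0,0.0004],[0,0,0],[0,0,0],[0,0,0]], delta_rot=[[0,0,0],[0,0,0],[0,0,0],[0,0,0]])

```text
time: 17.53
tool_pos: [0.4942, -0.1531, 0.0827]
orientation: [-90.0, -0.0, -97.6]
ft_force: [-0.8, 0.7, -0.8]
width: 0.148
```

```bash
python3 d.py
```

```text
t 17.5333 z 0.0827 left 0.0016 lat -0.0014 push 0.89 latF -0.59 fz -0.79 [-90.03  -0.   -97.65]
```

>>> drive_tool(gripper=[0,0,0,0], translation=[[0,0,0.0004],[0,0,0],[0,0,0],[0,0,0]], delta_rot=[[0,0,0],[0,0,0],[0,0,0],[0,0,0]])

```text
time: 17.87
tool_pos: [0.4948, -0.1533, 0.0828]
orientation: [-90.0, -0.0, -97.6]
ft_force: [0.8, 0.1, -1.6]
width: 0.146
```

```bash
python3 d.py;  python3 - <<'E'
from h import *
im=snapshot("wrist"); crop(im,210,50,150,200,3,"pics/c16.png")
E
python3 d.py
```

```text
t 17.8667 z 0.0828 left 0.0009 lat -0.0015 push -0.76 latF -0.2 fz -1.64 [-89.99  -0.   -97.65]
t 17.9167 z 0.0828 left 0.0009 lat -0.0015 push -0.52 latF -0.41 fz -1.0 [-89.99  -0.   -97.64]
```

View pics/c16.png

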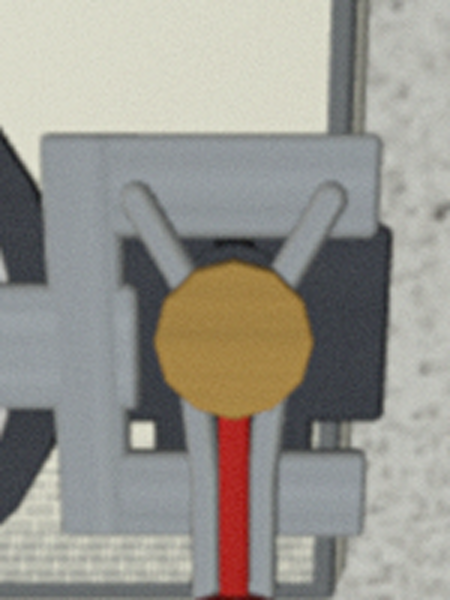

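>>> drive_tool(gripper=[0,0,0,0], translation=[[0,0,0.0004],[0,0,0],[0,0,0],[0,0,0]], delta_rot=[[0,0,0],[0,0,0],[0,0,0],[0,0,0]])

```text
time: 18.25
tool_pos: [0.4953, -0.1533, 0.0829]
orientation: [-90.0, -0.0, -97.6]
ft_force: [0.8, 0.1, -0.3]
width: 0.146
```

```bash
python3 d.py
```

```text
t 18.25 z 0.0829 left 0.0004 lat -0.0015 push -0.77 latF -0.22 fz -0.3 [-8.998e+01 -1.000e-02 -9.765e+01]
```

>>> drive_tool(gripper=[0,0,0,0], translation=[[0,0,0.0004],[0,0,0],[0,0,0],[0,0,0]], delta_rot=[[0,0,0],[0,0,0],[0,0,0],[0,0,0]])

```text
time: 18.58
tool_pos: [0.4956, -0.1533, 0.0828]
orientation: [-90.0, -0.0, -97.6]
ft_force: [-0.5, 0.4, -0.8]
width: 0.145
```

```bash
python3 d.py
```

```text
t 18.5833 z 0.0828 left 0.0001 lat -0.0014 push 0.52 latF -0.38 fz -0.84 [-89.99  -0.   -97.64]
```

>>> drive_tool(gripper=[0,0,0,0], translation=[[0,0,0.0004],[0,0,0],[0,0,0],[0,0,0]], delta_rot=[[0,0,0],[0,0,0],[0,0,0],[0,0,0]])

```text
time: 18.92
tool_pos: [0.4959, -0.1534, 0.0828]
orientation: [-90.0, -0.0, -97.6]
ft_force: [-0.2, 1.3, -1.0]
width: 0.14
```

```bash
python3 d.py
```

```text
t 18.9167 z 0.0828 left -0.0002 lat -0.0014 push 0.36 latF -1.26 fz -0.98 [-90.01  -0.   -97.64]
```

>>> drive_tool(gripper=[0,0,0,0], translation=[[0,0,0.0004],[0,0,0],[0,0,0],[0,0,0]], delta_rot=[[0,0,0],[0,0,0],[0,0,0],[0,0,0]])

```text
time: 19.25
tool_pos: [0.4963, -0.1534, 0.0828]
orientation: [-90.0, -0.0, -97.6]
ft_force: [-1.2, 0.8, -0.9]
width: 0.143
```

```bash
python3 d.py
```

```text
t 19.25 z 0.0828 left -0.0005 lat -0.0015 push 1.33 latF -0.62 fz -0.88 [-90.01  -0.   -97.64]
```

>>> drive_tool(gripper=[0,0,0,0], translation=[[0,0,0.0004],[0,0,0],[0,0,0],[0,0,0]], delta_rot=[[0,0,0],[0,0,0],[0,0,0],[0,0,0]])

```text
time: 19.58
tool_pos: [0.4966, -0.1535, 0.0827]
orientation: [-90.0, -0.0, -97.6]
ft_force: [-3.0, 1.1, -0.1]
width: 0.144
```

```bash
python3 d.py
```

```text
t 19.5833 z 0.0827 left -0.0009 lat -0.0015 push 3.12 latF -0.65 fz -0.06 [-90.02  -0.   -97.65]
```

>>> drive_tool(gripper=[0,0,0,0], translation=[[0,0,0.0004],[0,0,0],[0,0,0],[0,0,0]], delta_rot=[[0,0,0],[0,0,0],[0,0,0],[0,0,0]])

```text
time: 19.92
tool_pos: [0.497, -0.1535, 0.0827]
orientation: [-90.0, -0.0, -97.6]
ft_force: [-3.5, 0.7, -0.1]
width: 0.14
```

```bash
python3 d.py
```

```text
t 19.9167 z 0.0827 left -0.0013 lat -0.0015 push 3.54 latF -0.23 fz -0.07 [-90.02  -0.   -97.65]
```

```bash
python3 - <<'E'
from h import *
cm=camera_model("wrist");im=snapshot("wrist"); crop(im,210,50,150,200,3,"pics/c17.png");cv2.imwrite("pics/w17.png",im[:,:,::-1])
s=read_state();p=s["tool_pos"];y=np.radians(s["orientation"][2]);z=np.array([-np.sin(y),np.cos(y),0]);
for d,h in [(.0513,.006),(.077,.006),(.057,.018),(.042,.016),(.015,.016)]:
    P=p+z*d; P[2]=p[2]-.0031+h; print(d,proj("w",P,cm))
E
```

```text
0.0513 [290.47919019 173.69653511]
0.077 [290.63772876 114.18951169]
0.057 [290.78449008 165.97566046]
0.042 [290.63549619 199.75422533]
0.015 [290.47124321 256.43070475]
```

View pics/c17.png

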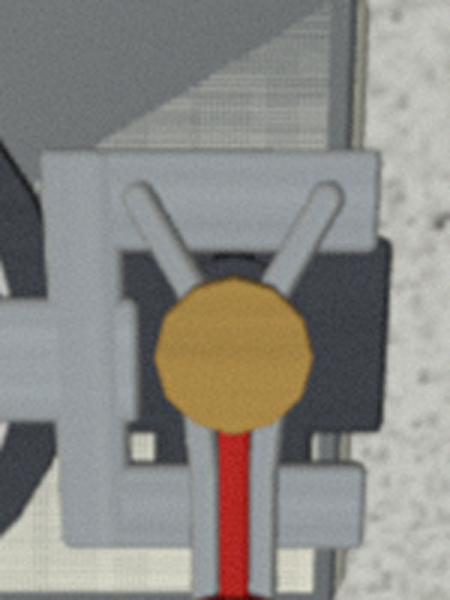

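View pics/w17.png

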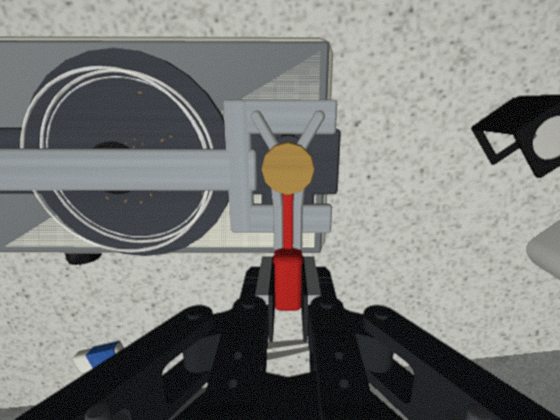

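>>> drive_tool(gripper=[0,0,0,0,0], translation=[[0,0.0006,-0.0003],[0,0.0005,0],[0,0,0],[0,0,0],[0,0,0]], delta_rot=[[0,0,0],[0,0,0],[0,0,0],[0,0,0],[0,0,0]])

```text
time: 20.38
tool_pos: [0.497, -0.1536, 0.0819]
orientation: [-90.0, -0.0, -97.6]
ft_force: [-4.1, 0.5, 3.1]
width: 0.143
```

```bash
python3 d.py
```

```text
t 20.3833 z 0.0819 left -0.0013 lat -0.0015 push 4.1 latF 0.02 fz 3.14 [-8.998e+01 -1.000e-02 -9.764e+01]
```

>>> drive_tool(gripper=[0.025,0.035,0.04,0.04,0.04,0.04], translation=[[0,0,0],[0,0,0],[0,0,0],[0,0,0],[0,0,0],[0,0,0]], delta_rot=[[0,0,0],[0,0,0],[0,0,0],[0,0,0],[0,0,0],[0,0,0]])

```text
time: 20.88
tool_pos: [0.497, -0.1535, 0.0817]
orientation: [-90.0, -0.0, -97.6]
ft_force: [0.7, 0.6, -0.4]
width: 0.47
```

>>> drive_tool(gripper=[0.04,0.04,0.04,0.04,0.04,0.04], translation=[[0,-0.005,0],[0,-0.015,0],[0,-0.025,0],[0,-0.025,-0.01],[0,-0.02,-0.02],[0,0,0]], delta_rot=[[0,0,0],[0,0,0],[0,0,0],[0,0,0],[0,0,0],[0,0,0]])

```text
time: 21.38
tool_pos: [0.4671, -0.1496, 0.1759]
orientation: [-89.7, -0.1, -97.6]
ft_force: [1.1, 0.3, 0.6]
width: 0.469
```

```bash
python3 d.py; python3 - <<'E'
from h import *
cm=camera_model("wrist");im=snapshot("wrist"); cv2.imwrite("pics/w18.png",im[:,:,::-1]);np.save("w18.npy",cm["world_from_camera"])
crop(im,210,40,170,200,3,"pics/c18.png")
crop(snapshot("scene"),280,170,160,120,5,"pics/s18.png")
E
```

```text
t 21.3833 z 0.1759 left 0.0288 lat -0.0016 push -1.08 latF -0.45 fz 0.65 [-89.74  -0.12 -97.64]
```

View pics/w18.png

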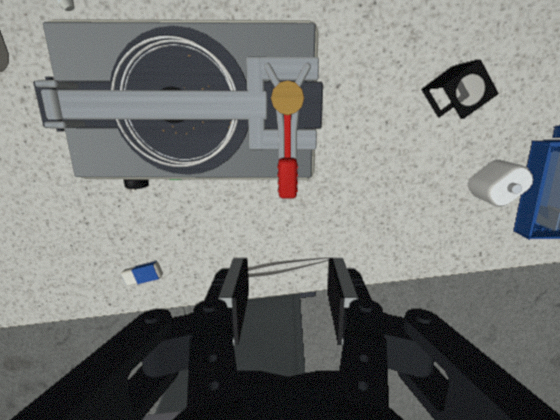

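View pics/c18.png

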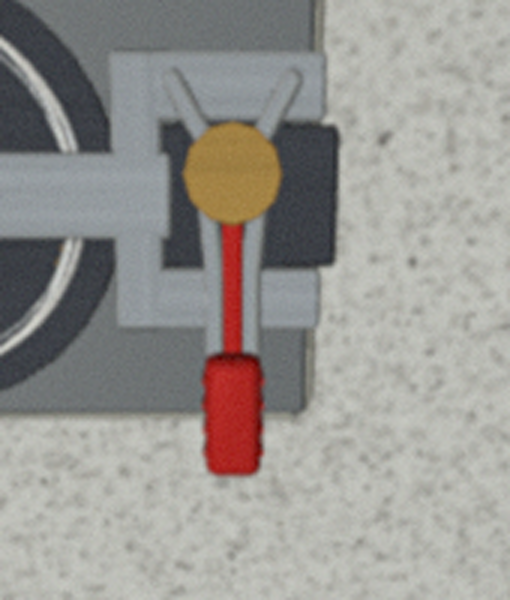

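View pics/s18.png

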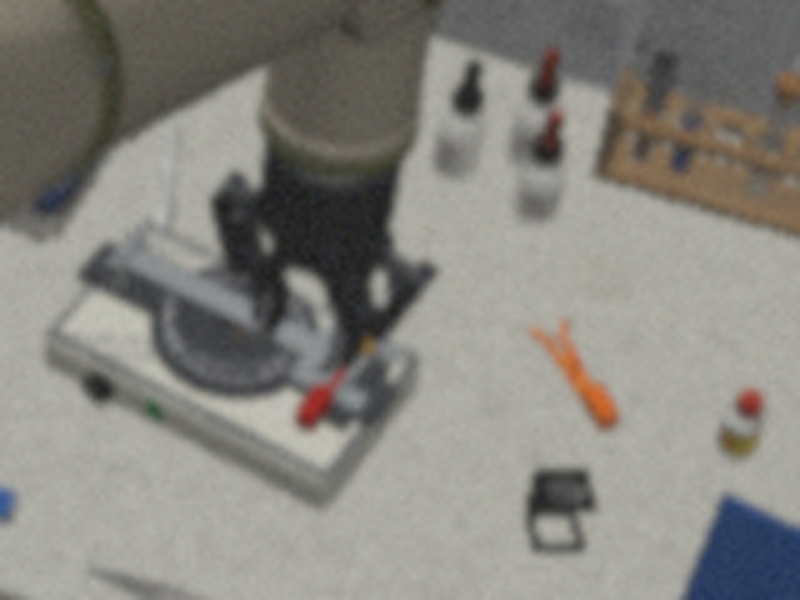

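```bash
python3 - <<'E'
from h import *
cm={"K":camera_model("wrist")["K"],"world_from_camera":np.load("w18.npy")}
u=np.array([.9914,-.1307])
g=lambda px,z:ray("w",px,z,cm)[:2]@u
r=g((287.3,197.7),.094);st=g((287.3,97.7),.098);t=g((288,63.3),.084)
print("rear->stud",st-r,"(72 home) stud->tip",t-st)
p=np.load("shaker2.npy")
from fit import wp
for x,y in [(.032,-.107),(-.032,-.107)]: print(proj("w",wp(p,(x,y,.078)),cm))
s=read_state();print(s["time"],s["tool_pos"],s["ft_force"])
E
```

```text
rear->stud 0.06987272870675121 (72 home) stud->tip 0.022505941715518785
[318.14836937  56.50849639]
[315.702648  149.4665957]
21.4833 [ 0.46736555 -0.14986581  0.17283515] [-0.10138284  0.16392506  0.69225407]
```

>>> drive_tool(gripper=[0.04,0.04,0.04,0.04,0.04,0.04,0.04], translation=[[0.015,0,0],[0.03,0,0],[0.035,0,0],[0.03,0,0],[0.015,0,0],[0,0,0],[0,0,0]], delta_rot=[[0,0,0],[0,0,0],[0,0,0],[0,0,0],[0,0,0],[0,0,0],[0,0,0]])

```text
time: 22.07
tool_pos: [0.4504, -0.2732, 0.1708]
orientation: [-90.1, 0.1, -97.7]
ft_force: [-0.0, 0.9, -0.0]
width: 0.466
```

```bash
python3 - <<'E'
from h import *
cm=camera_model("wrist");im=snapshot("wrist"); cv2.imwrite("pics/w19.png",im[:,:,::-1]);np.save("w19.npy",cm["world_from_camera"])
crop(im,60,30,190,190,3.1,"pics/c19.png"); print(proj("w",(.5524,-.1605,.098),cm))
E
```

```text
[95.24278207 96.68640491]
```

View pics/c19.png

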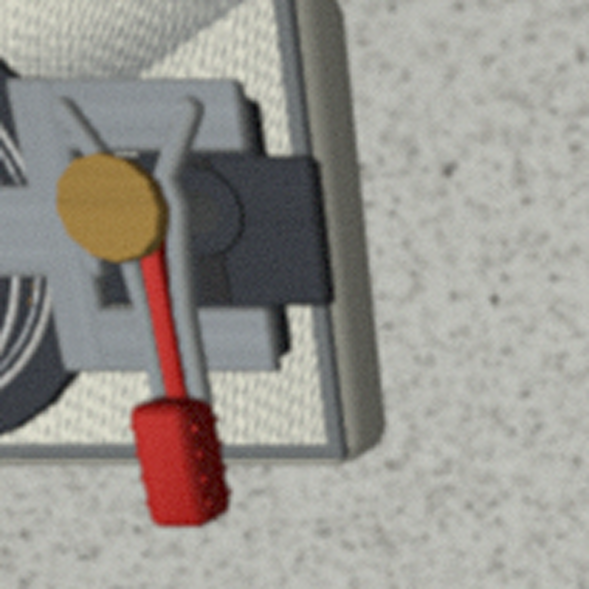

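```bash
python3 - <<'E'
from h import *
K=camera_model("wrist")["K"]
c=[{"K":K,"world_from_camera":np.load(f)} for f in("w18.npy","w19.npy")]
A=lambda x,y:np.array([210+x/3,40+y/3]);B=lambda x,y:np.array([60+x/3.1,30+y/3.1])
from scipy.optimize import least_squares
def tri(a,b): 
    f=least_squares(lambda P:np.r_[proj("",P,c[0])-a,proj("",P,c[1])-b],[.5,-.15,.09]); return f.x.round(4),f.fun.round(1)
for n,a,b in [("rear",A(232,473),B(175,522)),("front",A(232,356),B(163,404)),("stemfronthandle",A(232,352),B(174,394)),("head",A(232,173),B(110,207)),("tipL",A(172,70),B(66,100)),("tipR",A(297,72),B(193,98)),("forkR",A(318,326),B(280,368)),("forkB",A(325,53),B(243,82)),("forkFL",A(118,326),B(66,370)),("forkBL",A(110,53),B(7,80))]: print(n,*tri(a,b))
E
```

```text
rear [ 0.4832 -0.1505  0.0934] [-0.  -0.4  0.   0.4]
front [ 0.5107 -0.1542  0.0896] [ 0.   0.5 -0.  -0.5]
stemfronthandle [ 0.5116 -0.1543  0.0844] [-0.  -0.4  0.   0.4]
head [ 0.5524 -0.1598  0.0966] [-0. -0.  0.  0.]
tipL [ 0.5765 -0.1492  0.0819] [ 0.   0.4 -0.  -0.3]
tipR [ 0.5724 -0.1775  0.0841] [-0.  -0.3  0.   0.3]
forkR [ 0.5137 -0.1768  0.0757] [-0.  -0.1  0.   0.1]
forkB [ 0.5762 -0.1852  0.0745] [-0.   0.4 -0.  -0.4]
forkFL [ 0.5204 -0.1264  0.077 ] [ 0.   0.2 -0.  -0.2]
forkBL [ 0.5827 -0.1354  0.0779] [-0.  0. -0. -0.]
```

```bash
python3 - <<'E'
from h import *
im=snapshot("top"); a=cv2.imread("pics/top0.png"); cv2.imwrite("pics/end.png",im[:,:,::-1])
for n,(x,y,w,h) in {"vial":(340,135,25,25),"eraser":(305,265,30,20),"marker":(135,250,60,25),"forceps":(340,270,40,20)}.items():
    print(n,np.abs(a[y:y+h,x:x+w,::-1].astype(int)-im[y:y+h,x:x+w]).mean())
print(job_done())
E
```

```text
vial 1.2757333333333334
eraser 1.298888888888889
marker 1.3037777777777777
forceps 1.3479166666666667
the job is handed in; nothing more can be done
None
```

I pressed the hold-down bar onto its stop, snapped the red clip over the stud under its head, let go and handed the job in after about 22 s of the 69 s allowed. No verdict was reported, and I could not measure the legs' grip force on the shank directly.

- **Bar:** The press met a firm stop at 78 mm with about 12 N. After release the fork corners measured 74.5 to 78 mm high by two-view triangulation, which fits a lowered bar.
- **Push:** The force peaked at about 7 N, turned into a pull of about 4.6 N at the snap, then climbed again to about 4 N, where I stopped. I never felt a sharp hit of the saddle, and the push stayed well under 15 N throughout.
- **Clip after release:** It is flat to about 0.05 rad, with leg tops at 82 to 84 mm and handle top at 90 to 93 mm.
- **Seating check that disagreed slightly:** One view put the eye about 1 mm past the stud's axis. Two other estimates said about 2 mm, more than the 0.7 mm the saddle should allow. I put that down to the 2 mm calibration.
- **Surroundings:** The vial, eraser, forceps and marker areas show no change from the first top picture. The gripper was open and clear of everything at the end.

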